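# Tin onto the ledge, guard bar locked at its mark

### The job

Take the top tin off the stack of three and stand it upright on the middle of the narrow raised ledge of the tin stand. Then push the stand's spring-loaded guard bar in until the fin on its leg is level with the fin of the index clip, and while holding it there swing the cam lever on the leg fully over to its closed stop, towards the ledge's end of the bar. Finish still holding the bar at the mark, and leave the other tins, the jar and the egg ring where they are.

Things in the scene. Friction and masses are not known exactly. Their poses are not given: they have to be found in the camera images.
- tin_top_center (a point): Centre (half-way up) of the top tin of the stack: plain closed aluminium tin, 54 mm diameter, 45 mm high, about 0.14 kg, loose; z up. The three tins are alike; this one starts on top, its centre about 112 mm above the worktop.
- tin_top: The same top tin; origin at the centre of its underside.
- tin_middle_center (a point): Centre of the middle tin of the stack (alike, 54 x 45 mm); stays in place.
- tin_bottom_center (a point): Centre of the lowest tin of the stack (alike); stays in place.
- rack: Tin stand, fixed: plywood base 260 (x) x 340 (y) x 12 mm. Origin on the worktop; the base reaches from x = -150 to 110 mm and y = -190 to 150 mm. Its front (-x) faces the robot, turned by up to 0.3 rad; x points from the guard bar towards the ledge, y to the left along the bar.
- ledge (a point): Middle of the top face of the raised ledge, at 60, 85, 60 mm in the stand's frame: wooden, 36 mm deep (stand's x) by 80 mm long (y), top 60 mm above the worktop. Behind it, 32 to 38 mm beyond the middle in x, is a lip rising 8 mm above the ledge. A tin 54 mm wide overhangs a little front and back. Same axes as the stand.
- guard: Sliding leg with guard bar, axes as the stand, origin under the bar's middle. Starts fully out and slides 90 mm along the stand's +x only (towards the ledge); a spring pushes it back out with 3 to 7 N, also with the lever closed, so it must be held. The bar: level round steel, 12 mm thick, along y, 91 mm above the worktop, between 10 mm end posts at y = -145 and +135 mm.
- bar_free_end (a point): Point on the bar's centre line at y = -105 mm of the guard, in the bar's free stretch right of the lever, 40 mm from the right end post; free below for 56 mm. Grip here from above, fingers closing along the stand's x. A hand loosely around the bar can slide along it in +y against the lever.
- index (a point): Top of the dark upright fin (3 mm thick, across x) at the right end of the leg, at y = -157 mm of the guard, x the same as the bar's. Moves with the leg.
- mark (a point): Top of the upright fin of the index clip (black clip with 3 mm fin, fixed) on the track at the right edge of the stand; axes as the stand. It lies 56 to 84 mm further in (stand's +x) than the index at the start. The length mark is reached when index and mark are level along the stand's x.
- cam_lever (a joint): Cam lever angle, rad: between 0 and 0.2 at the start (open), 1.15 at the closed stop; grows anticlockwise seen from above. It turns about the vertical through its pivot with light friction (0.06 N m) and stays where it is left. At 0 the arm points 0.35 rad to the right of the stand's +x, at the stop 0.80 rad to the left of it.
- lever_pivot (a point): Pivot of the cam lever, on the leg, 65 mm in front (-x) of the bar's centre line and at y = -30 mm of the guard; 112 mm above the worktop.
- lever_tip (a point): Far end of the cam lever's arm (96 mm from the pivot along the arm, arm 12 mm wide and 16 mm tall, from 104 to 120 mm above the worktop). The arm passes over the bar, 7 mm above it; pushed in +y by fingers that straddle the bar it closes.
- jar: Glass jar with cork stopper, 72 mm diameter, 118 mm high, origin under its centre; leave alone.
- egg_ring: Pink silicone egg ring, 90 mm across, 18 mm high, origin under its centre; leave alone.
There are look-alikes about, which are no part of the job. Leave any yellow look-alike of the tin_top alone.

How it is judged:
By the outcome, as a careful person would: the job done as asked, in the order asked, and still so for the second after the job is handed in, while the arm keeps its last pose, push and grip.
It also fails if it takes over 61 s, if anything falls off the work surface, if the arm or the gripper's body presses on something with over 40 N, if the wrist force passes 120 N, or if a joint passes its speed limit or range.

### The arm

A 6-joint arm with a two-finger parallel gripper is mounted at the origin on the work surface. World frame = base frame: x ahead of the robot, y to its left, z up, the work surface at z = 0. Lengths are in mm, angles in rad, forces in N, time in s.
With the tool pointing down it reaches from about 300 to 775 mm from the base axis. Payload 14.6 kg.
Tool frame: the origin (TCP) lies midway between the tips of the shut fingers; the grasp point (between the pads) lies 19 mm behind it (manip.hold_point_z is the distance from the TCP to the grasp point, in mm); z points along the fingers, y is the direction in which the jaws open and shut (so a half turn about z gives the same grasp; the last joint's range is limited). The gripper opens to 94 mm and grips with 3 to 60 N. Pads are 16 mm wide; open, the fingers measure 119 mm over their backs; the gripper's body (75 mm by 177 mm) begins 78 mm behind the grasp point.
Start: joints at [1.177, 0.3, 1.521, -0, 1.321, -0.067], TCP at [176.555, 520.881, 165.746] pointing down, gripper open.
Joint ranges: [-3.03, 3.03], [-0.79, 2.21], [0.23, 2.52], [-1.04, 4.18], [0, 3.07], [-2.55, 2.55]. Speed limits (rad/s): [2.22, 2.22, 2.57, 3.14, 3.14, 3.14].

### API

Orientations are given as [roll, pitch, yaw] about the fixed x, y, z axes, in that order (R = Rz(yaw) Ry(pitch) Rx(roll)).
In Python, from cell import manip gives the robot as it stands.
- The arm moves only by the shell command python3 -m crank 'ROWS' [OPENING] [FORCE]. ROWS is JSON, a list of rows, each an object with "offset": the shift along the world's x, y, z in m, a list of three; "spin": the turn about the world's z in degrees. In form: [{"offset": [dx, dy, dz], "spin": spin}, ...]. A call has exactly 8 rows; each row is the pose to reach, as a shift and turn from the pose measured when the call began; what a row does not reach only later rows make up. A row lasts 1/12 s, in which the tool goes at most 41.7 mm and 7.16 degrees, less where a joint would pass 70% of its speed; a pose out of reach is approached as far as the arm can. A call with a gripper value outside its range is refused whole. OPENING is the opening, from 0 (shut) to 1 (fully open), set as the call begins (- or left out, the last holds). The fingers move at their own pace and stop on an object; FORCE is the grip in N (left out, the last holds). Time passes only in rows, so rows that repeat a pose let the fingers close, or fill a call up. It gives the time, the measured TCP pose, the force and the opening at its end, in the units of the state.
- manip.read_state(): the state, without advancing time (a new reading comes with each control period).
- manip.camera(name): name is "scene" or "side" or "wrist"; returns a dict with "pixels" (480x640x3 uint8, red, green, blue), "fx", "fy", "cx", "cy" (pixels), "k1" (the pictures are not rectified: a ray, as slopes to the right and down, at radius r is drawn at 1 + k1 r^2 times it, then the intrinsics apply), "extrinsics" (4x4, takes a point from world to camera coordinates); the wrist camera has in their place "hand_eye" (4x4, takes a point from camera to tool coordinates, whose origin is the TCP and whose axes are the flange's). Camera axes: x right, y down, z forward; pixel columns grow to the right and rows downward; lengths in mm; the calibration is good to about 2 mm. A picture is of the moment at which its call begins: read the wrist's pose just before it. There is no depth.
- manip.sign_off(): hands the job in, once; it reports no verdict.
Trained networks look in a picture, given as the dict that the camera call returned (one of the last four; its "shot" number tells which), for a name from the list of things; names that differ only in an ending like _2 or _b are one class to them, and where a whole thing is asked for, a point or a joint stands for the part that bears it (a point fixed in the world has none). Each returns a list of dicts, best first, with "conf" (0 to 1); they miss things now and then, are a little off and sometimes report something else, mostly with a low value. They report only what shows in the picture. A call takes as long as a camera call. They do not tell look-alikes from the thing itself.
- manip.search_frame(picture, name): "location" ([x, y, z] in mm, in world coordinates, good to about 4 mm: the middle of the surface that is visible of it).
- manip.masks_of(picture, name): "mask" (480x640 bool, what is visible of it).
The state is a dict: "clock": time; "joints": joint angles; "qd": joint speeds; "effort": joint torques, N m; "eef_pos": TCP position; "eef_rot": TCP orientation; "wrist_force": force on the tool from outside, world axes, zero at the start; "moment": the same for the moment, N m; "finger_gap": finger opening in mm.
Only numpy, scipy, OpenCV 4.12 (cv2) and the standard library are available. Lean on these libraries where they do the work, as an engineer would, in place of code of your own. Each camera call takes 0.05 s, during which the arm holds its last target. There are 200 camera calls.

## Working session

There is one attempt and no reset: what is moved stays moved. The work goes in short steps, Python scripts to look and compute and a shell command to move; the robot and the scene stay as the last step left them, time stands still between calls to the robot, and variables do not carry over. Pictures are saved under pics/ and viewed, about 8 in all and at most 12, crops included, and the job is handed in when it is done.

```bash
mkdir -p pics; cat > h.py <<'E'
import numpy as np, cv2
from cell import manip
from scipy.spatial.transform import Rotation as R
def save(p,n): cv2.imwrite('pics/'+n,p['pixels'][:,:,::-1])
def T(p,st=None):
    if 'extrinsics' in p: return np.array(p['extrinsics'])
    M=np.eye(4); M[:3,:3]=R.from_euler('xyz',st['eef_rot']).as_matrix(); M[:3,3]=st['eef_pos']
    return np.linalg.inv(M@np.array(p['hand_eye']))
def ray(p,uv,E):
    x=np.array([(uv[0]-p['cx'])/p['fx'],(uv[1]-p['cy'])/p['fy']]); y=x.copy()
    for _ in range(20): y=x/(1+p['k1']*(y@y))
    Ei=np.linalg.inv(E); return Ei[:3,3],Ei[:3,:3]@np.r_[y,1]
def at_z(p,uv,z,E):
    o,d=ray(p,uv,E); return o+d*(z-o[2])/d[2]
def proj(p,X,E):
    c=E[:3,:3]@np.array(X,float)+E[:3,3]; s=c[:2]/c[2]; s=s*(1+p['k1']*(s@s))
    return s*[p['fx'],p['fy']]+[p['cx'],p['cy']]
E
python3 - <<'E'
from h import *
print(manip.read_state())
for c in ['scene','side']:
    p=manip.camera(c); save(p,c+'0.png')
    for n in ['tin_top_center','tin_middle_center','tin_bottom_center','rack','ledge','guard','bar_free_end','index','mark','cam_lever','lever_pivot','lever_tip','jar','egg_ring']:
        try:
            for d in manip.search_frame(p,n)[:5]: print(c,n,round(d['conf'],2),np.round(d['location']),np.round(proj(p,d['location'],T(p))))
        except Exception as e: print(n,e)
E
```

```text
{'clock': 0.0, 'joints': array([ 1.17738195e+00,  3.00448043e-01,  1.52159390e+00,  1.89898320e-05,
        1.32070958e+00, -6.66091665e-02]), 'qd': array([ 8.36291404e-04,  7.61572176e-04,  1.88192818e-03,  6.13465374e-04,
       -4.83565728e-04,  7.13663412e-05]), 'effort': array([ 2.74908211e-05, -5.31808627e+01, -3.52736020e+01,  7.08492519e-02,
        2.44693703e-02, -7.76912998e-05]), 'eef_pos': array([176.44104908, 520.59650868, 165.19358696]), 'eef_rot': array([-3.14043757e+00, -9.54873092e-05,  2.81478267e+00]), 'wrist_force': array([-0.42432138,  0.04315002,  0.101068  ]), 'moment': array([0.05288451, 0.01730719, 0.00887549]), 'finger_gap': 94.18781767267123}
scene tin_top_center 0.84 [588. 355.  46.] [410. 414.]
scene tin_top_center 0.69 [625. 248. 140.] [349. 322.]
scene tin_top_center 0.64 [690. 168.  42.] [283. 344.]
scene tin_top_center 0.56 [723. 277.  47.] [293. 408.]
scene tin_middle_center 0.36 [ 556. -248.   22.] [265. 199.]
scene tin_bottom_center 0.71 [627. 263.  26.] [349. 381.]
scene tin_bottom_center 0.44 [496. -94. 115.] [319. 191.]
scene rack 0.58 [584. -5
[... 1137 characters left out ...]
_middle_center 0.65 [600. 219.  70.] [283. 209.]
side tin_middle_center 0.35 [605. 229. 124.] [282. 188.]
side tin_bottom_center 0.88 [600. 218.  24.] [284. 225.]
side rack 0.62 [ 541. -127.   13.] [365. 308.]
side ledge 0.97 [ 537. -127.   14.] [364. 308.]
side guard 0.81 [507. -98.  45.] [344. 295.]
side bar_free_end 0.93 [509. -97.  43.] [345. 296.]
side index 0.64 [507. -96.  41.] [344. 296.]
side mark 0.44 [ 556. -258.   30.] [420. 332.]
side cam_lever 0.65 [ 487. -102.  112.] [341. 274.]
side lever_pivot 0.57 [ 490. -103.  114.] [342. 273.]
side lever_tip 0.77 [ 491. -101.  117.] [342. 271.]
side egg_ring 0.89 [367. 257.  10.] [196. 257.]
side egg_ring 0.67 [510. -96.  45.] [345. 294.]
```

View pics/scene0.png

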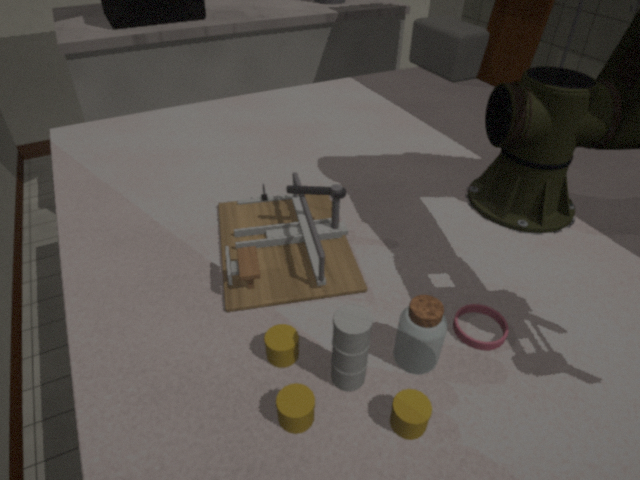

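View pics/side0.png

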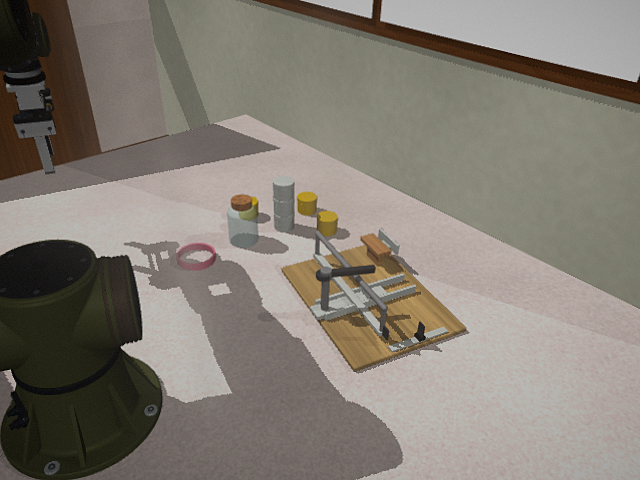

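View crops.

Scene view: the silver stack is at (350,350), its top tin at (352,322). Yellow look-alikes are at (282,345), (296,408) and (411,414); the cork jar is at (420,335). The silver top tin is my choice, and I'll check it in a close crop.

```bash
python3 - <<'E'
import cv2,numpy as np
a=cv2.imread('pics/scene0.png');b=cv2.imread('pics/side0.png')
A=cv2.resize(a[170:400,210:380],None,fx=2.35,fy=2.35,interpolation=cv2.INTER_CUBIC)
B=cv2.resize(b[170:380,265:475],None,fx=1.9,fy=1.9,interpolation=cv2.INTER_CUBIC)
c=np.zeros((541,800,3),np.uint8);c[:A.shape[0],:A.shape[1]]=A[:541];c[:B.shape[0],400:400+B.shape[1]]=B
cv2.imwrite('pics/crop.png',np.clip(c*1.4,0,255).astype(np.uint8))
E
```

```text
(no output)
```

View pics/crop.png

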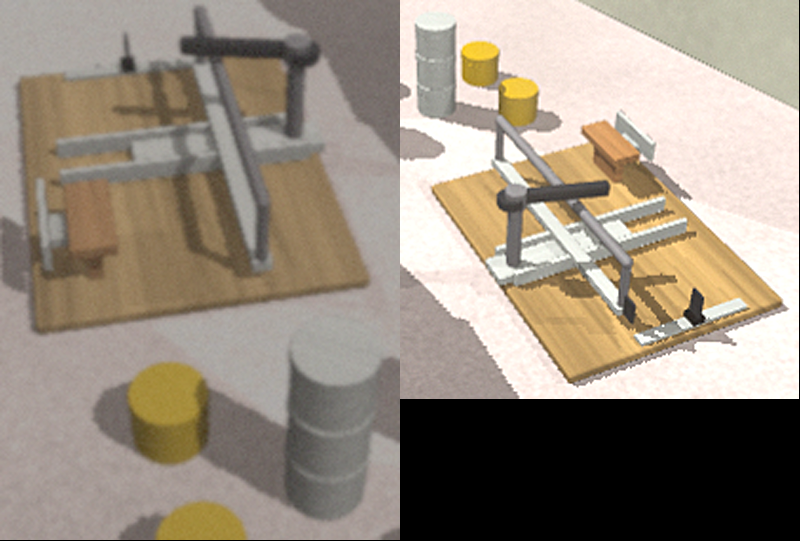

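Crop: the silver stack's top disc is at scene (352,320) / side (284,183). Plate corners, ledge, lever and clip are clear. Next I fit the stand's pose.

```bash
python3 - <<'E'
from h import *
from scipy.optimize import least_squares
P={c:manip.camera(c) for c in ['scene','side']}
S=[('scene',(227,308.3),(110,150,12)),('scene',(366.6,290),(-150,150,12)),('scene',(219.4,202.8),(110,-190,12)),('scene',(247.4,262.5),(60,85,60)),
('side',(282.4,268.4),(-150,150,12)),('side',(356.6,370),(-150,-190,12)),('side',(466.6,329.5),(110,-190,12)),('side',(376,245.3),(60,85,60))]
def w(v,X): c,s=np.cos(v[2]),np.sin(v[2]); return [v[0]+c*X[0]-s*X[1],v[1]+s*X[0]+c*X[1],X[2]]
f=lambda v:np.concatenate([proj(P[c],w(v,X),T(P[c]))-uv for c,uv,X in S])
r=least_squares(f,[580,-60,0.0],loss='soft_l1'); print(r.x,np.round(f(r.x).reshape(-1,2),1))
print('ledge',w(r.x,(60,85,60)))
for c,uv in [('scene',(352,319.8)),('side',(283.9,183.2))]: print('tin',at_z(P[c],uv,134.5,T(P[c])))
def tri(a,b):
    o1,d1=ray(P['scene'],a,T(P['scene']));o2,d2=ray(P['side'],b,T(P['side']))
    A=np.stack([d1,-d2],1);t=np.linalg.lstsq(A,o2-o1,rcond=None)[0];return (o1+t[0]*d1+o2+t[1]*d2)/2, np.linalg.norm(o1+t[0]*d1-o2-t[1]*d2)
print(tri((352,319.8),(283.9,183.2)))
v=r.x;c,s=np.cos(v[2]),np.sin(v[2]);loc=lambda X:(c*(X[0]-v[0])+s*(X[1]-v[1]),-s*(X[0]-v[0])+c*(X[1]-v[1]),X[2])
print('mark local',loc(tri((263.6,185.3),(421.3,324.2))[0]))
print('pivot',loc(at_z(P['side'],(325.5,270.5),120,T(P['side']))),'tip',loc(at_z(P['side'],(373.9,268.4),120,T(P['side']))))
m=manip.masks_of(P['scene'],'tin_top_center')
E
```

```text
[ 5.97207597e+02 -8.89789010e+01 -2.61805996e-01] [[-2.6 -0.5]
 [ 0.8 -2.8]
 [-2.  -1.1]
 [ 0.  -3.1]
 [-1.9 -0.7]
 [-2.3 -0.4]
 [ 0.9 -1.1]
 [-0.5 -1.6]]
ledge [np.float64(677.1632054841529), np.float64(-22.40487683894021), 60]
tin [617.44144981 241.84880208 134.5       ]
tin [610.38122892 229.69518594 134.5       ]
(array([615.56671458, 237.56904444, 129.45082146]), np.float64(1.6473757518230538))
mark local (np.float64(1.994323929072202), np.float64(-175.57424366038867), np.float64(52.45331517011169))
pivot (np.float64(-129.48683745002904), np.float64(-27.406212932025117), np.float64(120.0)) tip (np.float64(-39.49262490677303), np.float64(-60.928571042539474), np.float64(120.0))
```

```bash
python3 -m crank '[{"offset":[0.025,-0.018,0.025],"spin":0},{"offset":[0.055,-0.04,0.045],"spin":0},{"offset":[0.088,-0.06,0.055],"spin":1},{"offset":[0.12,-0.08,0.055],"spin":2},{"offset":[0.152,-0.1,0.055],"spin":3},{"offset":[0.185,-0.12,0.055],"spin":3.7},{"offset":[0.218,-0.142,0.055],"spin":3.7},{"offset":[0.25,-0.163,0.055],"spin":3.7}]' 1 && python3 -m crank '[{"offset":[0.03,-0.02,0],"spin":0},{"offset":[0.062,-0.04,0],"spin":0},{"offset":[0.094,-0.06,0],"spin":0},{"offset":[0.125,-0.08,0],"spin":0},{"offset":[0.15,-0.097,0],"spin":0},{"offset":[0.17,-0.11,0],"spin":0},{"offset":[0.182,-0.118,0],"spin":0},{"offset":[0.182,-0.118,0],"spin":0}]'
python3 - <<'E'
from h import *
st=manip.read_state(); p=manip.camera('wrist'); save(p,'w1.png'); E=T(p,st)
print(st['eef_pos'],st['eef_rot'],np.linalg.inv(E)[:3,3])
for n in ['tin_top_center']:
  for d in manip.search_frame(p,n): print(n,d['conf'],np.round(d['location']),proj(p,d['location'],E))
  for d in manip.masks_of(p,n):
    ys,xs=np.where(d['mask']); print(d['conf'],xs.min(),xs.max(),ys.min(),ys.max())
E
```

```text
clock: 2.32
eef_pos: [428.0, 356.5, 220.9]
eef_rot: [3.141, 0.0, 2.879]
wrist_force: [-0.0, 1.1, 0.2]
finger_gap: 94.1
clock: 2.98
eef_pos: [611.7, 236.4, 220.0]
eef_rot: [-3.141, -0.0, 2.877]
wrist_force: [-0.2, 0.2, -1.2]
finger_gap: 93.9
[611.72630771 236.39895179 219.97010505] [-3.14103068e+00 -3.73143580e-04  2.87667911e+00] [547.57994639 253.97042847 439.82443761]
tin_top_center 0.9 [711. 268.  45.] [366.60356922 291.81043286]
tin_top_center 0.89 [576. 341.  42.] [406.48052175 148.30149249]
tin_top_center 0.76 [683. 158.  46.] [260.82915361 292.8031054 ]
tin_top_center 0.62 [616. 244. 137.] [324.35651568 233.1944528 ]
0.85 379 438 122 177
0.81 339 389 263 319
0.71 287 353 197 266
0.58 237 287 265 322
```

View pics/w1.png

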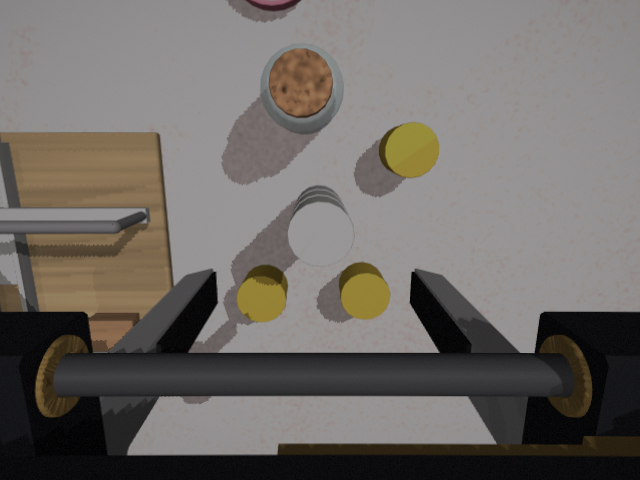

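The wrist view shows the stack's top disc centred at (321,233.5), with the yellow tins at (262,293), (365,290) and (409,150).

```bash
python3 - <<'E'
from h import *
st=manip.read_state(); p=manip.camera('wrist'); E=T(p,st)
g=cv2.cvtColor(p['pixels'],cv2.COLOR_RGB2GRAY).astype(float)
X=at_z(p,(321,233.5),134.5,E); print(X, X-st['eef_pos'])
a=at_z(p,(288,233.5),134.5,E);b=at_z(p,(354,233.5),134.5,E);print(np.linalg.norm(a-b))
# plate corner / bar end
print('plate corner(-150,150)',at_z(p,(159,132),12,E),'bar post top',at_z(p,(140,213),97,E))
E
```

```text
[614.32826172 243.5110288  134.5       ] [  4.88081642   4.4957645  -86.3468124 ]
53.00139725860038
plate corner(-150,150) [491.34949073 101.09514492  12.        ] bar post top [563.09362285  91.27710846  97.        ]
```

```bash
python3 - <<'E'
from h import *
L=[];Xs=[]
for i in range(6):
    st=manip.read_state(); p=manip.camera('wrist'); E=T(p,st); L.append(st['eef_pos'])
    hsv=cv2.cvtColor(p['pixels'],cv2.COLOR_RGB2GRAY)
    c=cv2.HoughCircles(cv2.medianBlur(hsv,3)[180:290,270:375],cv2.HOUGH_GRADIENT,1,200,param1=60,param2=12,minRadius=29,maxRadius=37)
    Xs.append(at_z(p,(321,233.5),134.5,E)); print(L[-1],st['eef_rot'],None if c is None else c[0,0]+[270,180,0])
print(np.mean(L,0),np.mean(Xs,0))
E
```

```text
[609.32290292 239.26488309 221.0734749 ] [3.14121361e+00 1.85324264e-04 2.88032103e+00] [316.5        236.5         31.89999962]
[609.31754607 239.33650385 221.24029952] [3.14109824e+00 3.98050165e-04 2.88056542e+00] [316.5        237.5         31.89999962]
[609.35302505 239.32878367 221.28612042] [3.14107793e+00 5.12511919e-04 2.88064136e+00] [317.5 237.5  33. ]
[609.4561059  239.22517746 221.293913  ] [3.14110202e+00 5.57909227e-04 2.88057151e+00] [316.5        237.5         31.89999962]
[609.57181599 239.1053629  221.25742518] [3.14113502e+00 5.56909607e-04 2.88036994e+00] [317.5        237.5         32.90000153]
[609.66848885 238.95564886 221.16399286] [3.14123786e+00 4.48981042e-04 2.88016853e+00] [316.5        236.5         31.89999962]
[609.44831413 239.20272664 221.21920431] [614.46153818 243.69156974 134.5       ]
```

```bash
python3 -m crank '[{"offset":[0.003,0,-0.02],"spin":0},{"offset":[0.0065,0,-0.05],"spin":0},{"offset":[0.0065,0,-0.08],"spin":0},{"offset":[0.0065,0,-0.1],"spin":0},{"offset":[0.0065,0,-0.113],"spin":0},{"offset":[0.0065,0,-0.12],"spin":0},{"offset":[0.0065,0,-0.12],"spin":0},{"offset":[0.0065,0,-0.12],"spin":0}]' && python3 - <<'E'
from h import *
st=manip.read_state(); p=manip.camera('wrist'); save(p,'w2.png'); print(st['eef_pos'])
E
python3 -m crank '[{"offset":[0,0,0],"spin":0},{"offset":[0,0,0],"spin":0},{"offset":[0,0,0],"spin":0},{"offset":[0,0,0],"spin":0},{"offset":[0,0,0],"spin":0},{"offset":[0,0,0],"spin":0},{"offset":[0,0,0],"spin":0},{"offset":[0,0,0],"spin":0}]' 0.45 20
```

```text
clock: 4.15
eef_pos: [616.7, 239.1, 102.3]
eef_rot: [3.14, 0.002, 2.88]
wrist_force: [-0.3, 0.5, 0.4]
finger_gap: 94.0
[616.71141501 239.06373198 102.26757185]
clock: 4.87
eef_pos: [616.9, 239.1, 102.7]
eef_rot: [3.14, 0.002, 2.88]
wrist_force: [-0.0, 0.7, 0.5]
finger_gap: 44.5
```

```bash
python3 - <<'E'
from h import *
st=manip.read_state(); p=manip.camera('wrist'); save(p,'w3.png'); print(st['eef_pos'],st['finger_gap'])
a=manip.camera('side');b=cv2.resize(a['pixels'][120:280,210:370],(480,480))
cv2.imwrite('pics/c3.png',np.hstack([cv2.resize(p['pixels'],(320,240))[:,:,::-1],np.zeros((240,0,3),np.uint8)]) if 0 else np.hstack([b,cv2.resize(np.vstack([p['pixels'][120:440,160:480]]),(320,480))])[:,:,::-1])
E
```

```text
[616.91632678 239.09607784 102.69328005] 44.53762062492405
```

View pics/c3.png

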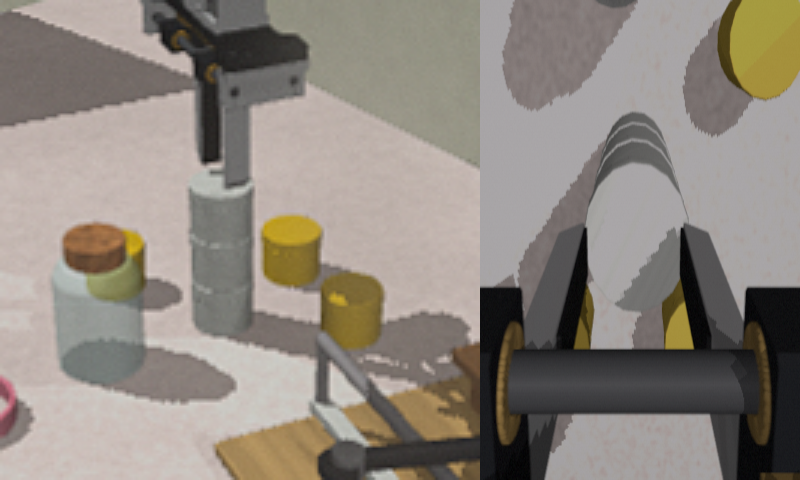

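```bash
python3 - <<'E'
from h import *
st=manip.read_state(); p=manip.camera('wrist'); s=manip.camera('side'); c=manip.camera('scene')
M=np.linalg.inv(T(p,st)); print('joints',np.round(st['joints'],3), st['eef_pos'],st['eef_rot'])
yv=np.array([np.sin(st['eef_rot'][2]),-np.cos(st['eef_rot'][2]),0])
for k in (-22,0,22):
    X=st['eef_pos']+k*yv; print(k,proj(p,X,T(p,st)),proj(s,X,T(s)),proj(c,X,T(c)))
print(p['hand_eye'])
b=cv2.resize(c['pixels'][180:420,250:490],(480,480));cv2.imwrite('pics/c4.png',np.hstack([b,cv2.resize(s['pixels'][150:270,240:320],(320,480),interpolation=cv2.INTER_CUBIC)])[:,:,::-1])
E
```

```text
joints [ 0.314  0.599  1.241  0.     1.299 -0.995] [616.91098575 239.12684784 102.71161267] [3.14001809e+00 2.25058211e-03 2.88002216e+00]
-22 [276.50181852 260.4786304 ] [287.29352134 196.35809374] [346.09290559 321.91128324]
0 [314.02315817 260.46844577] [283.70075767 192.37863865] [350.05759265 333.63234246]
22 [351.54780141 260.46302944] [280.19201599 188.49203785] [354.23162206 345.97178563]
[[-3.19971363e-04 -9.72101715e-01 -2.34559488e-01  6.65888266e+01]
 [ 9.99998131e-01  1.36257284e-04 -1.92883566e-03  3.73658928e-02]
 [ 1.90698489e-03 -2.34559667e-01  9.72099854e-01 -2.19826036e+02]
 [ 0.00000000e+00  0.00000000e+00  0.00000000e+00  1.00000000e+00]]
```

View pics/c4.png

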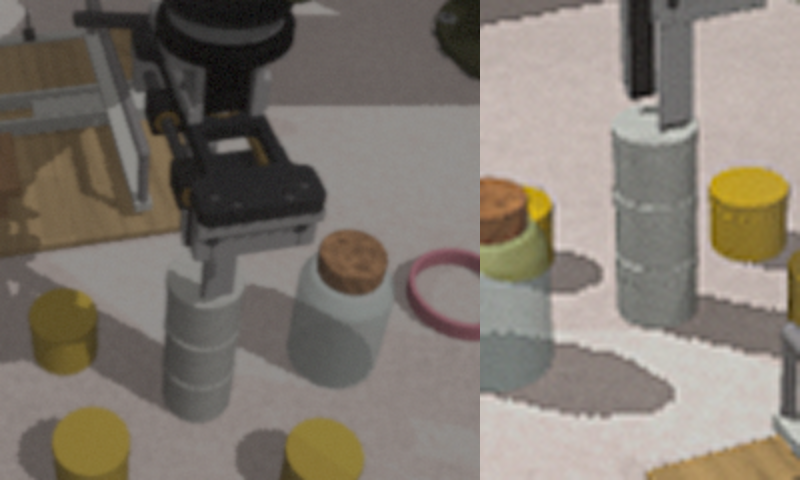

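The fingers closed on nothing. All three views put the tips about 38 mm above the reported TCP, at roughly z = 141, just over the tin's top. I'll open, go down by that amount and check before gripping. Even if the report is right, the open fingers only straddle the stack.

```bash
python3 -m crank '[{"offset":[0,0,0],"spin":0},{"offset":[0,0,0],"spin":0},{"offset":[0,0,0],"spin":0},{"offset":[0,0,0],"spin":0},{"offset":[0,0,0],"spin":0},{"offset":[0,0,0],"spin":0},{"offset":[0,0,0],"spin":0},{"offset":[0,0,0],"spin":0}]' 1 20 && python3 -m crank '[{"offset":[0,0,-0.007],"spin":0},{"offset":[0,0,-0.014],"spin":0},{"offset":[0,0,-0.021],"spin":0},{"offset":[0,0,-0.028],"spin":0},{"offset":[0,0,-0.034],"spin":0},{"offset":[0,0,-0.037],"spin":0},{"offset":[0,0,-0.037],"spin":0},{"offset":[0,0,-0.037],"spin":0}]'
python3 - <<'E'
from h import *
s=manip.camera('side'); c=manip.camera('scene');st=manip.read_state();p=manip.camera('wrist')
b=cv2.resize(c['pixels'][280:400,300:400],(400,480),interpolation=cv2.INTER_CUBIC);cv2.imwrite('pics/c5.png',np.hstack([b,cv2.resize(s['pixels'][150:240,245:320],(400,480),interpolation=cv2.INTER_CUBIC)])[:,:,::-1]); save(p,'w5.png')
E
```

```text
clock: 5.78
eef_pos: [616.9, 239.1, 102.7]
eef_rot: [3.14, 0.002, 2.88]
wrist_force: [0.0, 0.5, 0.5]
finger_gap: 91.8
clock: 6.45
eef_pos: [616.9, 239.2, 65.7]
eef_rot: [3.14, 0.002, 2.88]
wrist_force: [0.3, 0.4, 0.3]
finger_gap: 93.7
```

View pics/c5.png

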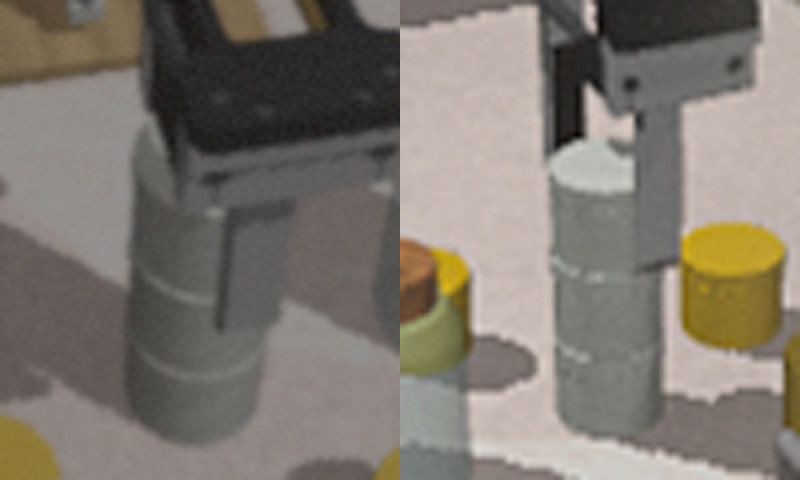

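```bash
python3 - <<'E'
from h import *
s=manip.camera('side'); c=manip.camera('scene')
for z in (65,80,90,100,110): print(z,proj(s,(604.7,193.8,z),T(s)),proj(c,(629,284.6,z),T(c)))
E
```

```text
65 [291.46425634 214.29995077] [357.46472814 377.63780826]
80 [291.45668273 209.05861873] [358.18543463 371.11267158]
90 [291.45146425 205.52673103] [358.67828328 366.64548663]
100 [291.44610674 201.96419486] [359.18137947 362.08120552]
110 [291.44060716 198.37055788] [359.695032   357.41676273]
```

Both views put the real tips at z ≈ 102, about 37 mm above the reported TCP and just above the joint at 90. Gripping now.

```bash
python3 -m crank '[{"offset":[0,0,0],"spin":0},{"offset":[0,0,0],"spin":0},{"offset":[0,0,0],"spin":0},{"offset":[0,0,0],"spin":0},{"offset":[0,0,0],"spin":0},{"offset":[0,0,0],"spin":0},{"offset":[0,0,0],"spin":0},{"offset":[0,0,0],"spin":0}]' 0.4 20
```

```text
clock: 7.37
eef_pos: [617.1, 239.2, 66.1]
eef_rot: [3.14, 0.003, 2.88]
wrist_force: [-0.5, 1.1, -0.7]
finger_gap: 53.3
```

```bash
python3 -m crank '[{"offset":[0,0,0.015],"spin":0},{"offset":[0,0,0.04],"spin":0},{"offset":[0.002,-0.005,0.07],"spin":0},{"offset":[0.015,-0.025,0.09],"spin":0},{"offset":[0.035,-0.055,0.09],"spin":0},{"offset":[0.055,-0.085,0.09],"spin":0},{"offset":[0.068,-0.105,0.09],"spin":0},{"offset":[0.07,-0.11,0.09],"spin":0}]' && python3 -m crank '[{"offset":[0.0,0,0],"spin":0},{"offset":[0,0,0],"spin":0},{"offset":[0,0,0],"spin":0},{"offset":[0,0,0],"spin":0},{"offset":[0,0,0],"spin":0},{"offset":[0,0,0],"spin":0},{"offset":[0,0,0],"spin":0},{"offset":[0,0,0],"spin":0}]'
python3 - <<'E'
from h import *
st=manip.read_state(); p=manip.camera('wrist'); save(p,'w6.png'); E=T(p,st)
np.save('w6.npy',E); print(st['eef_pos'],st['eef_rot'])
v=[597.2,-89,-.2618]
def w(v,X): c,s=np.cos(v[2]),np.sin(v[2]); return [v[0]+c*X[0]-s*X[1],v[1]+s*X[0]+c*X[1],X[2]]
for X in [(60,85,60),(42,125,60),(78,125,60),(42,45,60),(78,45,60),(110,150,12),(-150,150,12)]: print(X,np.round(proj(p,w(v,X),E)))
E
```

```text
clock: 8.03
eef_pos: [688.4, 125.4, 155.3]
eef_rot: [3.141, 0.002, 2.877]
wrist_force: [0.1, 0.8, -2.1]
finger_gap: 53.7
clock: 8.7
eef_pos: [688.3, 125.7, 155.3]
eef_rot: [3.141, 0.002, 2.877]
wrist_force: [0.2, -0.6, -0.7]
finger_gap: 53.3
[688.32374931 125.71594617 155.34924866] [3.14050901e+00 2.32579631e-03 2.87704779e+00]
(60, 85, 60) [140. 259.]
(42, 125, 60) [186. 238.]
(78, 125, 60) [189. 279.]
(42, 45, 60) [ 89. 238.]
(78, 45, 60) [ 95. 280.]
(110, 150, 12) [232. 293.]
(-150, 150, 12) [216.  -1.]
```

View pics/w6.png

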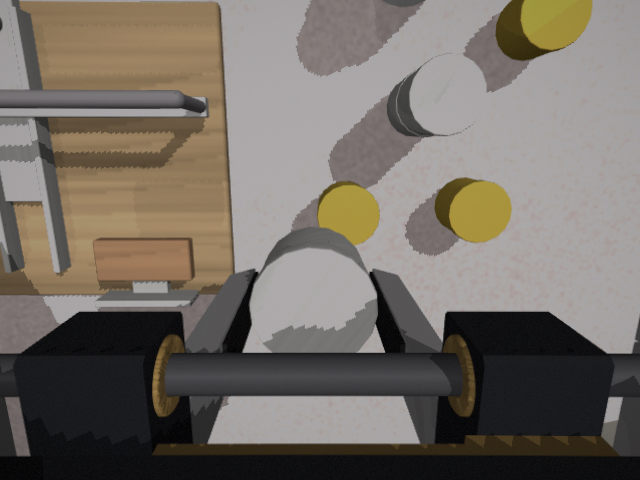

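```bash
cat > v.py <<'E'
import numpy as np
def w(v,X): c,s=np.cos(v[2]),np.sin(v[2]); return np.array([v[0]+c*X[0]-s*X[1],v[1]+s*X[0]+c*X[1],X[2]])
def loc(v,X): c,s=np.cos(v[2]),np.sin(v[2]); return np.array([c*(X[0]-v[0])+s*(X[1]-v[1]),-s*(X[0]-v[0])+c*(X[1]-v[1]),X[2]])
E
python3 - <<'E'
from h import *; from v import *
from scipy.optimize import least_squares
p=manip.camera('wrist');E=np.load('w6.npy')
S=[((93,239),(42,45,60)),((191,237.5),(42,125,60)),((192.5,281),(78,125,60)),((96,281),(78,45,60)),((233,295),(110,150,12)),((219,2),(-150,150,12))]
f=lambda v:np.concatenate([proj(p,w(v,X),E)-uv for uv,X in S])
r=least_squares(f,[597,-89,-.26],loss='soft_l1');v=r.x;print(v,np.round(f(v).reshape(-1,2),1)); np.save('v.npy',v)
print('ledge',w(v,(60,85,60)))
for uv in [(40,100),(100,99),(170,98)]: print('bar local',loc(v,at_z(p,uv,91,E)))
for uv in [(250,300),(378,300),(314,304)]: print('tin',at_z(p,uv,224.3,E))
E
```

```text
[ 5.98532258e+02 -8.67183770e+01 -2.66842779e-01] [[-1.   0.6]
 [-2.   2.3]
 [-0.4 -0.2]
 [ 1.6 -0.3]
 [ 1.3 -0.2]
 [ 0.6 -0.9]]
ledge [678.82216937 -20.54791462  60.        ]
bar local [-64.06985505  40.90329115  91.        ]
bar local [-64.98685143  81.77637911  91.        ]
bar local [-65.8921908  129.64217258  91.        ]
tin [677.49755589 101.22997577 224.3       ]
tin [691.29793602 152.17996314 224.3       ]
tin [686.11552546 126.24399074 224.3       ]
```

```bash
python3 -m crank '[{"offset":[-0.001,-0.025,0],"spin":0},{"offset":[-0.003,-0.055,0],"spin":0},{"offset":[-0.005,-0.085,-0.01],"spin":0},{"offset":[-0.007,-0.115,-0.03],"spin":0},{"offset":[-0.008,-0.135,-0.05],"spin":0},{"offset":[-0.008,-0.146,-0.065],"spin":0},{"offset":[-0.008,-0.146,-0.08],"spin":0},{"offset":[-0.008,-0.146,-0.09],"spin":0}]' && python3 -m crank '[{"offset":[0,0,-0.005],"spin":0},{"offset":[0,0,-0.01],"spin":0},{"offset":[0,0,-0.015],"spin":0},{"offset":[0,0,-0.02],"spin":0},{"offset":[0,0,-0.02],"spin":0},{"offset":[0,0,-0.02],"spin":0},{"offset":[0,0,-0.02],"spin":0},{"offset":[0,0,-0.02],"spin":0}]'
python3 - <<'E'
from h import *; from v import *
v=np.load('v.npy'); st=manip.read_state();print(st['eef_pos'],'TCP local',loc(v,st['eef_pos']),st['wrist_force'])
s=manip.camera('side'); c=manip.camera('scene')
cv2.imwrite('pics/c7.png',np.hstack([cv2.resize(c['pixels'][215:305,205:280],(400,480),interpolation=cv2.INTER_CUBIC),cv2.resize(s['pixels'][190:280,340:415],(400,480),interpolation=cv2.INTER_CUBIC)])[:,:,::-1])
E
```

```text
clock: 9.47
eef_pos: [679.8, -21.3, 63.7]
eef_rot: [3.141, 0.001, 2.875]
wrist_force: [0.5, -0.3, -2.0]
finger_gap: 53.6
clock: 10.13
eef_pos: [680.1, -21.3, 44.2]
eef_rot: [3.141, 0.002, 2.876]
wrist_force: [-1.1, 0.6, -1.4]
finger_gap: 53.2
[680.07939195 -21.2519137   44.18844858] TCP local [61.39836283 84.6524303  44.18844858] [-1.13225812  0.62954281 -1.36152474]
```

View pics/c7.png

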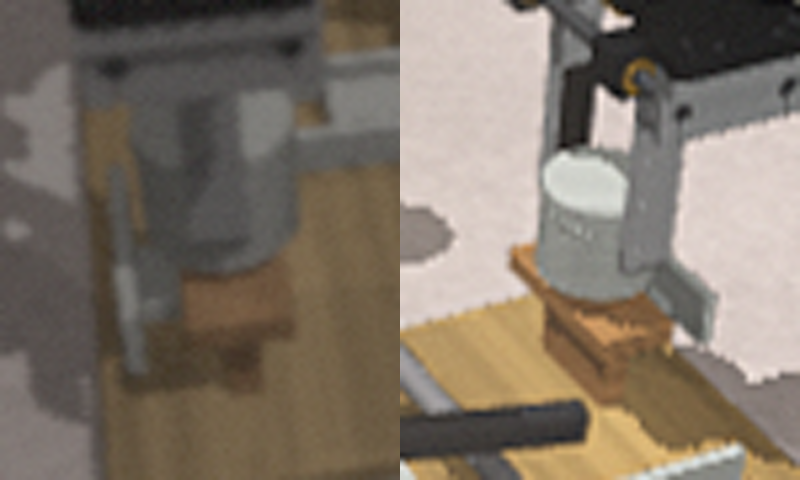

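The tin is just above the ledge, centred and clear of the lip (8 pictures viewed). Next comes a slow descent to contact.

```bash
python3 -m crank '[{"offset":[0,0,-0.002],"spin":0},{"offset":[0,0,-0.004],"spin":0},{"offset":[0,0,-0.006],"spin":0},{"offset":[0,0,-0.007],"spin":0},{"offset":[0,0,-0.0075],"spin":0},{"offset":[0,0,-0.0075],"spin":0},{"offset":[0,0,-0.0075],"spin":0},{"offset":[0,0,-0.0075],"spin":0}]'
```

```text
clock: 10.9
eef_pos: [680.1, -21.3, 36.6]
eef_rot: [3.141, 0.001, 2.875]
wrist_force: [0.7, 0.1, -1.9]
finger_gap: 53.5
```

```bash
python3 -m crank '[{"offset":[0,0,-0.0005],"spin":0},{"offset":[0,0,-0.001],"spin":0},{"offset":[0,0,-0.0015],"spin":0},{"offset":[0,0,-0.002],"spin":0},{"offset":[0,0,-0.002],"spin":0},{"offset":[0,0,-0.002],"spin":0},{"offset":[0,0,-0.002],"spin":0},{"offset":[0,0,-0.002],"spin":0}]'
```

```text
clock: 11.57
eef_pos: [680.6, -21.3, 36.0]
eef_rot: [3.14, 0.003, 2.875]
wrist_force: [-3.7, -0.2, 8.8]
finger_gap: 53.2
```

Contact (+8.8 N). Releasing, then rising straight up.

```bash
python3 -m crank '[{"offset":[0,0,0],"spin":0},{"offset":[0,0,0],"spin":0},{"offset":[0,0,0],"spin":0},{"offset":[0,0,0],"spin":0},{"offset":[0,0,0],"spin":0},{"offset":[0,0,0],"spin":0},{"offset":[0,0,0],"spin":0},{"offset":[0,0,0],"spin":0}]' 0.95 && python3 -m crank '[{"offset":[0,0,0.01],"spin":0},{"offset":[0,0,0.03],"spin":0},{"offset":[0,0,0.06],"spin":0},{"offset":[-0.005,-0.005,0.09],"spin":0},{"offset":[-0.03,-0.03,0.12],"spin":-5},{"offset":[-0.06,-0.055,0.14],"spin":-12},{"offset":[-0.09,-0.08,0.14],"spin":-19},{"offset":[-0.11,-0.1,0.14],"spin":-26}]'
python3 - <<'E'
from h import *; from v import *
v=np.load('v.npy')
s=manip.camera('side'); c=manip.camera('scene')
cv2.imwrite('pics/c8.png',np.hstack([cv2.resize(c['pixels'][175:315,210:350],(400,400),interpolation=cv2.INTER_CUBIC),cv2.resize(s['pixels'][210:390,270:450],(400,400),interpolation=cv2.INTER_CUBIC)])[:,:,::-1])
print('bar pt',w(v,(-65,-105,91)))
E
```

```text
clock: 12.23
eef_pos: [680.5, -21.3, 36.0]
eef_rot: [3.14, 0.003, 2.876]
wrist_force: [-1.5, -0.1, -1.1]
finger_gap: 89.2
clock: 12.9
eef_pos: [569.2, -122.6, 178.7]
eef_rot: [3.139, 0.006, 2.416]
wrist_force: [0.8, -1.0, 0.2]
finger_gap: 89.1
bar pt [ 508.14555946 -170.86256736   91.        ]
```

View pics/c8.png

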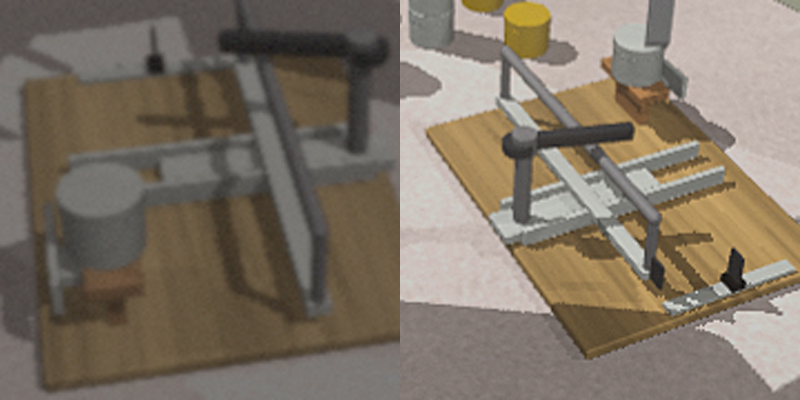

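The tin stands upright on the ledge (picture 9 of 12). Next I turn the hand a quarter turn and look at index and mark with the wrist camera.

```bash
python3 -m crank '[{"offset":[-0.01,-0.02,0],"spin":-7},{"offset":[-0.02,-0.04,0],"spin":-14},{"offset":[-0.03,-0.06,0],"spin":-21},{"offset":[-0.035,-0.08,0],"spin":-28},{"offset":[-0.04,-0.1,0],"spin":-35},{"offset":[-0.045,-0.12,-0.01],"spin":-42},{"offset":[-0.05,-0.135,-0.02],"spin":-49},{"offset":[-0.05,-0.139,-0.02],"spin":-56}]' 0.45 && python3 -m crank '[{"offset":[0,0,0],"spin":-4},{"offset":[0,0,0],"spin":-7.6},{"offset":[0,0,0],"spin":-7.6},{"offset":[0,0,0],"spin":-7.6},{"offset":[0,0,0],"spin":-7.6},{"offset":[0,0,0],"spin":-7.6},{"offset":[0,0,0],"spin":-7.6},{"offset":[0,0,0],"spin":-7.6}]'
python3 - <<'E'
from h import *; from v import *
v=np.load('v.npy');st=manip.read_state(); p=manip.camera('wrist'); save(p,'w9.png'); E=T(p,st); np.save('w9.npy',E)
print(st['eef_pos'],st['eef_rot'],loc(v,st['eef_pos']))
for X in [(-65,-157,52),(2,-175,52),(-65,-105,91),(-130,-30,120),(110,-190,12),(-150,-190,12)]: print(X,np.round(proj(p,w(v,X),E)))
E
```

```text
clock: 13.67
eef_pos: [517.6, -264.4, 156.5]
eef_rot: [-3.141, 0.004, 1.43]
wrist_force: [0.4, 0.5, -0.7]
finger_gap: 43.2
clock: 14.33
eef_pos: [517.6, -264.3, 156.6]
eef_rot: [-3.141, 0.004, 1.298]
wrist_force: [0.0, -0.7, 0.5]
finger_gap: 41.9
[ 517.61175428 -264.31243449  156.6225736 ] [-3.141102    0.0043738   1.29833164] [ -31.22728985 -192.64639501  156.6225736 ]
(-65, -157, 52) [271. 182.]
(2, -175, 52) [352. 204.]
(-65, -105, 91) [263. 113.]
(-130, -30, 120) [138. -27.]
(110, -190, 12) [462. 212.]
(-150, -190, 12) [187. 214.]
```

View pics/w9.png

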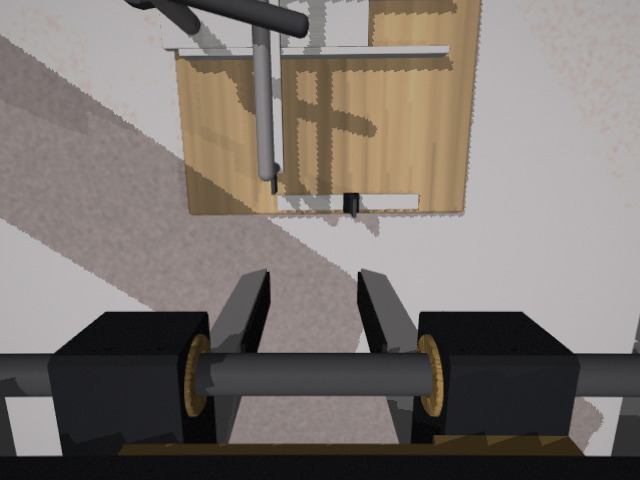

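The wrist view shows the index fin near (275,185), the clip near (352,204), and the plate corners within 2 px of prediction. I'll take one close crop of the fins (picture 11).

```bash
python3 - <<'E'
import cv2,numpy as np
a=cv2.imread('pics/w9.png')[150:225,255:375]
cv2.imwrite('pics/c10.png',np.clip(cv2.resize(a,None,fx=6,fy=6,interpolation=cv2.INTER_NEAREST)*1.8,0,255).astype(np.uint8))
E
```

```text
(no output)
```

View pics/c10.png

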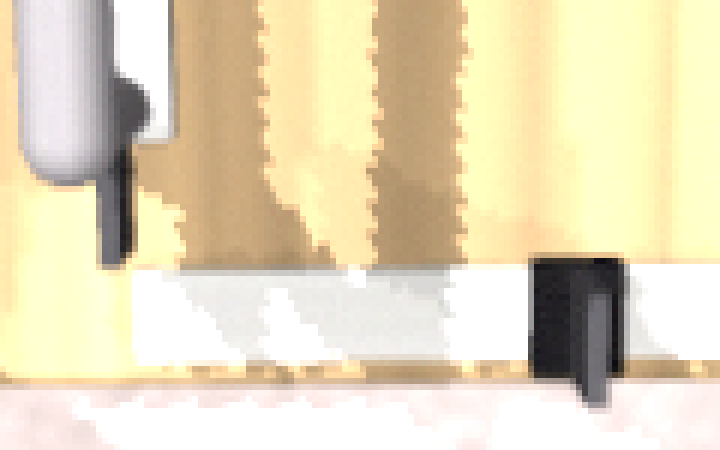

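```bash
python3 - <<'E'
from h import *; from v import *
v=np.load('v.npy');p=manip.camera('wrist');E=np.load('w9.npy')
for z in (40,45,50,55,60):
    a=loc(v,at_z(p,(272.7,184),z,E));b=loc(v,at_z(p,(354.4,207.5),z,E)); print(z,a,b,b[0]-a[0])
for uv in [(267,60),(268,140)]: print('bar',loc(v,at_z(p,uv,91,E)))
a=manip.camera('side')['pixels'][300:345,370:435];cv2.imwrite('pics/c11.png',cv2.resize(a,None,fx=8,fy=8,interpolation=cv2.INTER_NEAREST)[:,:,::-1])
for n in ('index','mark'):
  for c in ('side',):
    q=manip.camera(c)
    for d in manip.masks_of(q,n)[:2]:
      ys,xs=np.where(d['mask']);print(n,d['conf'],len(xs),xs.min(),xs.max(),ys.min(),ys.max())
# mark in side: what z fits
q=manip.camera('side')
for z in (45,50,55,60): print(z,proj(q,w(v,(-65,-157,z)),T(q)),proj(q,w(v,(2,-175,z)),T(q)))
E
```

```text
40 [ -64.84998977 -159.52498496   40.        ] [   5.49082589 -180.2648154    40.        ] 70.34081566648456
45 [ -64.3232568  -158.99303783   45.        ] [   4.97129536 -179.42437984   45.        ] 69.29455216123029
50 [ -63.79652384 -158.4610907    50.        ] [   4.45176482 -178.58394428   50.        ] 68.24828865597605
55 [ -63.26979087 -157.92914357   55.        ] [   3.93223428 -177.74350872   55.        ] 67.20202515072185
60 [ -62.7430579  -157.39719644   60.        ] [   3.41270374 -176.90307316   60.        ] 66.1557616454676
bar [-60.67769118 -70.96473194  91.        ]
bar [ -61.8237256  -123.12139635   91.        ]
index 0.71 3066 310 389 230 338
45 [384.82373019 330.22400942] [419.6076913  326.16173807]
50 [385.07149322 328.27771348] [419.94573292 324.22443852]
55 [385.32068998 326.32111642] [420.28572971 322.27695591]
60 [385.57133401 324.35412774] [420.62770012 320.31920122]
```

```bash
python3 -m crank '[{"offset":[-0.002,0.02,0],"spin":0},{"offset":[-0.004,0.045,-0.01],"spin":0.3},{"offset":[-0.006,0.07,-0.03],"spin":0.3},{"offset":[-0.0076,0.087,-0.05],"spin":0.3},{"offset":[-0.0076,0.093,-0.066],"spin":0.3},{"offset":[-0.0076,0.093,-0.085],"spin":0.3},{"offset":[-0.0076,0.093,-0.105],"spin":0.3},{"offset":[-0.0076,0.093,-0.114],"spin":0.3}]' && python3 -m crank '[{"offset":[0,0,0],"spin":0},{"offset":[0,0,0],"spin":0},{"offset":[0,0,0],"spin":0},{"offset":[0,0,0],"spin":0},{"offset":[0,0,0],"spin":0},{"offset":[0,0,0],"spin":0},{"offset":[0,0,0],"spin":0},{"offset":[0,0,0],"spin":0}]' 0.19 5
python3 - <<'E'
from h import *; from v import *
v=np.load('v.npy');st=manip.read_state();print(st['eef_pos'],loc(v,st['eef_pos']),st['wrist_force'],st['finger_gap'])
p=manip.camera('wrist');save(p,'w12.png');s=manip.camera('side');save(s,'s12.png')
E
```

```text
clock: 15.4
eef_pos: [509.0, -170.9, 40.4]
eef_rot: [-3.139, 0.004, 1.303]
wrist_force: [-0.3, 0.4, -0.7]
finger_gap: 42.5
clock: 16.07
eef_pos: [509.1, -170.9, 40.6]
eef_rot: [-3.139, 0.004, 1.303]
wrist_force: [-0.0, 1.0, -1.2]
finger_gap: 18.0
[ 509.11797913 -170.9359987    40.61977139] [ -64.04263308 -104.81441778   40.61977139] [-0.02011692  0.96455909 -1.165225  ] 17.984066770872857
```

```bash
python3 -m crank '[{"offset":[0,0,0],"spin":0},{"offset":[0,0,0],"spin":0},{"offset":[0,0,0],"spin":0},{"offset":[0,0,0],"spin":0},{"offset":[0,0,0],"spin":0},{"offset":[0,0,0],"spin":0},{"offset":[0,0,0],"spin":0},{"offset":[0,0,0],"spin":0}]' 0.05 5
python3 - <<'E'
from h import *; from v import *
v=np.load('v.npy');st=manip.read_state();print(loc(v,st['eef_pos']),st['wrist_force'],st['finger_gap'])
E
```

```text
clock: 16.83
eef_pos: [509.0, -170.9, 40.4]
eef_rot: [-3.138, 0.004, 1.303]
wrist_force: [-3.6, 1.2, 1.2]
finger_gap: 11.7
[ -64.21205449 -104.79381278   40.44921751] [-3.64443603  1.18270062  1.22647812] 11.741170113404037
```

The bar is between the fingers (gap 11.7 mm). I'll loosen slightly so the front finger pushes, then push in about 67 mm.

```bash
python3 -m crank '[{"offset":[0,0,0],"spin":0},{"offset":[0.003,-0.0008,0],"spin":0},{"offset":[0.008,-0.0022,0],"spin":0},{"offset":[0.014,-0.0038,0],"spin":0},{"offset":[0.021,-0.0057,0],"spin":0},{"offset":[0.028,-0.0076,0],"spin":0},{"offset":[0.033,-0.009,0],"spin":0},{"offset":[0.035,-0.0095,0],"spin":0}]' 0.15 5 && python3 -m crank '[{"offset":[0.003,-0.0008,0],"spin":0},{"offset":[0.008,-0.0022,0],"spin":0},{"offset":[0.014,-0.0038,0],"spin":0},{"offset":[0.02,-0.0055,0],"spin":0},{"offset":[0.026,-0.0071,0],"spin":0},{"offset":[0.03,-0.0082,0],"spin":0},{"offset":[0.0306,-0.0084,0],"spin":0},{"offset":[0.0306,-0.0084,0],"spin":0}]'
python3 - <<'E'
from h import *; from v import *
v=np.load('v.npy');st=manip.read_state();print(loc(v,st['eef_pos']),st['wrist_force'],st['finger_gap'])
s=manip.camera('side');save(s,'s13.png');p=manip.camera('wrist');save(p,'w13.png')
a=cv2.resize(s['pixels'][300:350,380:440],(480,400),interpolation=cv2.INTER_NEAREST);b=cv2.resize(p['pixels'],(320,240));b=np.vstack([b,np.zeros((160,320,3),np.uint8)])
cv2.imwrite('pics/c13.png',np.hstack([np.clip(a*1.3,0,255).astype(np.uint8),b])[:,:,::-1])
for z in (50,): 
  for X in [(4,-150,z),(4,-164,z),(4,-171,z),(4,-186,z)]: print(X,np.round(proj(s,w(v,X),T(s)),1))
E
```

```text
clock: 17.5
eef_pos: [544.6, -180.5, 40.3]
eef_rot: [-3.138, 0.004, 1.303]
wrist_force: [-4.7, 1.7, 4.2]
finger_gap: 14.0
clock: 18.17
eef_pos: [575.3, -188.8, 40.2]
eef_rot: [-3.138, 0.004, 1.303]
wrist_force: [-5.1, 2.1, 2.0]
finger_gap: 14.5
[   4.53204142 -104.59702392   40.22930776] [-5.13719589  2.134818    1.99769706] 14.455574781922623
(4, -150, 50) [413.3 315.9]
(4, -164, 50) [417.5 320.4]
(4, -171, 50) [419.6 322.6]
(4, -186, 50) [424.2 327.6]
```

The viewer limit is reached, so I check numerically from here.

```bash
python3 - <<'E'
import cv2
for n in ('s12','s13'):
    g=cv2.cvtColor(cv2.imread(f'pics/{n}.png'),cv2.COLOR_BGR2GRAY); print(n)
    for y in range(306,346): print(y,''.join('#' if q<45 else '+' if q<70 else '-' if q<100 else '.' for q in g[y,376:434]))
E
```

```text
s12
306 ---+----..-...............................................
307 ----+--...................................................
308 -------...................................................
309 .-------..................................................
310 .----------...............................................
311 ...-------................................................
312 ....-+---.................................................
313 ....-+-----...............................................
314 .....+-----...............-...............................
315 .....+-----........--...-------.--........................
316 .....+--.------------.......---...........................
317 -...-+--.----...------.......---..-.......................
318 .-------------...------.....-.............................
319 ..------.------...---.-...................................
320 ..--+-----.-----..........................................
321 ....+-----.------.........................................
322 ....+----...-----..........................##.............
323 ....+---.....-------.
[... 3247 characters left out ...]
.......
335 ......................................+#####+++#..........
336 ......................................-#####+++##-........
337 ........................................#########+........
338 .........................................########.........
339 ..........................................#######....-....
340 -.........................................+###--...--.....
341 .......--....-------.-.....................+-.............
342 .-.............-..----.......................-........---.
343 ...............-..........................---........----.
344 .......................................--.................
345 ....................................--........---..-......
```

```bash
python3 - <<'E'
from h import *; from v import *
v=np.load('v.npy');E=np.load('w9.npy');p=manip.camera('wrist');s=manip.camera('side');S=T(s)
def tri(a,b):
    o1,d1=ray(p,a,E);o2,d2=ray(s,b,S);t=np.linalg.lstsq(np.stack([d1,-d2],1),o2-o1,rcond=None)[0]
    return np.round(loc(v,(o1+t[0]*d1+o2+t[1]*d2)/2),1),round(np.linalg.norm(o1+t[0]*d1-o2-t[1]*d2),1)
print('idx outer',tri((272.7,194),(387.7,331)),'mark inner',tri((354.3,198),(419.8,321.8)),'mark outer',tri((354.3,217.5),(424.5,327)))
def edge(n,rows,x0):
    g=cv2.cvtColor(cv2.imread(f'pics/{n}.png'),cv2.COLOR_BGR2GRAY).astype(float); out=[]
    for y in rows:
        x=x0+(y-rows[0]); seg=g[y,x-2:x+5]; i=[k for k in range(6) if seg[k]<70<=seg[k+1]]
        if i: k=i[-1]; out.append((y,round(x-2+k+(70-seg[k])/(seg[k+1]-seg[k]),2)))
    return out
for n,r,x in [('s12',range(327,332),385),('s12',range(322,327),420),('s13',range(316,321),414),('s13',range(322,327),420)]:
    e=edge(n,r,x); print(n,e,'x-y',np.mean([b-a for a,b in e]))
for X in (2,3,4,5,6):
    print(X,[np.round(proj(s,w(v,(X,y,50)),S),2)@[1,-1] for y in (-150,-157,-164)],[np.round(proj(s,w(v,(X,y,50)),S),2)@[1,-1] for y in (-171,-178,-186)])
E
```

```text
idx outer (array([ -64.5, -166.3,   50.7]), np.float64(1.2)) mark inner (array([   4.3, -170.5,   51.6]), np.float64(0.5)) mark outer (array([   4.1, -186.7,   52. ]), np.float64(0.4))
s12 [(327, np.float64(385.46)), (328, np.float64(386.51)), (329, np.float64(387.29)), (330, np.float64(388.11)), (331, np.float64(388.83))] x-y 58.239999999999995
s12 [(322, np.float64(420.45)), (323, np.float64(421.37)), (324, np.float64(422.39)), (325, np.float64(423.28)), (326, np.float64(424.14))] x-y 98.326
s13 [(316, np.float64(414.59)), (317, np.float64(415.61)), (318, np.float64(416.56)), (319, np.float64(417.57)), (320, np.float64(418.34))] x-y 98.53399999999999
s13 [(322, np.float64(420.68)), (323, np.float64(421.62)), (324, np.float64(422.6)), (325, np.float64(423.39)), (326, np.float64(424.25))] x-y 98.50800000000001
2 [np.float64(96.25999999999999), np.float64(96.11000000000001), np.float64(95.96000000000004)] [np.float64(95.80000000000001), np.float64(95.66000000000003), np.float64(95.47999999999996)]
3 [np.float64(96.83000000000004), np.float64(96.69), np.float64(96.54000000000002)] [np.float64(96.39000000000004), np.float64(96.24000000000001), np.float64(96.07)]
4 [np.float64(97.40000000000003), np.float64(97.25999999999999), np.float64(97.11000000000001)] [np.float64(96.96999999999997), np.float64(96.82), np.float64(96.64999999999998)]
5 [np.float64(97.97000000000003), np.float64(97.82999999999998), np.float64(97.69)] [np.float64(97.53999999999996), np.float64(97.40000000000003), np.float64(97.23999999999995)]
6 [np.float64(98.52999999999997), np.float64(98.40000000000003), np.float64(98.25999999999999)] [np.float64(98.12), np.float64(97.98000000000002), np.float64(97.82)]
```

Index and mark tops are at equal height. The side view shows the index about 0.6 mm short. Now I slide along the bar in +y, adding that.

```bash
python3 -m crank '[{"offset":[0.0014,0.0036,0],"spin":0},{"offset":[0.0033,0.0097,0],"spin":0},{"offset":[0.0054,0.0174,0],"spin":0},{"offset":[0.0076,0.0252,0],"spin":0},{"offset":[0.0097,0.0329,0],"spin":0},{"offset":[0.0118,0.0406,0],"spin":0},{"offset":[0.0138,0.048,0],"spin":0},{"offset":[0.0151,0.0528,0],"spin":0}]' && python3 -m crank '[{"offset":[0.0011,0.0039,0],"spin":0},{"offset":[0.0026,0.0096,0],"spin":0},{"offset":[0.0045,0.0164,0],"spin":0},{"offset":[0.0063,0.0232,0],"spin":0},{"offset":[0.0082,0.0299,0],"spin":0},{"offset":[0.0098,0.0357,0],"spin":0},{"offset":[0.0109,0.04,0],"spin":0},{"offset":[0.0113,0.0415,0],"spin":0}]'
python3 - <<'E'
from h import *; from v import *
v=np.load('v.npy');st=manip.read_state();print(loc(v,st['eef_pos']),st['eef_rot'],st['wrist_force'],st['moment'],st['finger_gap'])
E
```

```text
clock: 19.03
eef_pos: [589.7, -136.0, 39.8]
eef_rot: [-3.136, 0.005, 1.303]
wrist_force: [-8.3, -4.1, 0.3]
finger_gap: 14.3
clock: 19.7
eef_pos: [600.5, -94.6, 39.4]
eef_rot: [-3.135, 0.006, 1.304]
wrist_force: [-6.6, -3.6, 0.6]
finger_gap: 14.4
[ 3.99371842 -7.04122873 39.38752392] [-3.13506824  0.00601861  1.30360572] [-6.62717763 -3.56676598  0.60202686] [-0.69661455  1.44040693  0.03864989] 14.372329843718504
```

```bash
python3 -m crank '[{"offset":[0.0006,0.0012,0],"spin":0},{"offset":[0.0012,0.0027,0],"spin":0},{"offset":[0.0018,0.0042,0],"spin":0},{"offset":[0.0024,0.0055,0],"spin":0},{"offset":[0.0029,0.0067,0],"spin":0},{"offset":[0.0032,0.0074,0],"spin":0},{"offset":[0.0032,0.0074,0],"spin":0},{"offset":[0.0032,0.0074,0],"spin":0}]'
cat > chk.py <<'E'
from h import *; from v import *
import sys
v=np.load('v.npy');st=manip.read_state();print(np.round(loc(v,st['eef_pos']),2),st['wrist_force'],st['finger_gap'])
s=manip.camera('side');c=manip.camera('scene');save(s,sys.argv[1]+'s.png');save(c,sys.argv[1]+'c.png')
g=cv2.cvtColor(s['pixels'],cv2.COLOR_RGB2GRAY).astype(float)
for rows,x0 in [(range(314,322),412),(range(322,327),420)]:
    out=[]
    for y in rows:
        x=x0+(y-rows[0]);seg=g[y,x-3:x+6];i=[k for k in range(8) if seg[k]<70<=seg[k+1]]
        if i: k=i[-1];out.append((y,round(float(x-3+k+(70-seg[k])/(seg[k+1]-seg[k])-y),2)))
    print(out)
E
python3 chk.py a
```

```text
clock: 20.37
eef_pos: [603.1, -87.7, 38.9]
eef_rot: [-3.134, 0.007, 1.303]
wrist_force: [-7.0, -4.3, 1.1]
finger_gap: 14.3
[ 4.66  0.23 38.94] [-6.9752438  -4.28202747  1.0678468 ] 14.340156921618101
[(315, 99.71), (316, 99.19), (317, 99.0), (318, 98.87), (319, 99.05), (320, 98.81), (321, 98.13)]
[(322, 98.76), (323, 98.67), (324, 98.74), (325, 98.25), (326, 98.16)]
```

Index and mark are level within about 0.1 mm. Continue in +y until the lever's stop shows in the force.

```bash
python3 -m crank '[{"offset":[0.0003,0.001,0],"spin":0},{"offset":[0.0005,0.002,0],"spin":0},{"offset":[0.0008,0.003,0],"spin":0},{"offset":[0.0011,0.004,0],"spin":0},{"offset":[0.0011,0.004,0],"spin":0},{"offset":[0.0011,0.004,0],"spin":0},{"offset":[0.0011,0.004,0],"spin":0},{"offset":[0.0011,0.004,0],"spin":0}]'; python3 chk.py b
```

```text
clock: 21.13
eef_pos: [603.3, -86.7, 38.8]
eef_rot: [-3.133, 0.011, 1.303]
wrist_force: [-11.8, -18.4, 3.7]
finger_gap: 14.1
[ 4.55  1.3  38.82] [-11.75649397 -18.42500394   3.69804575] 14.144567322508538
[(314, 96.08), (315, 99.4), (316, 98.91), (317, 98.85), (318, 99.0), (319, 98.71), (320, 99.05), (321, 98.19)]
[(322, 98.75), (323, 98.66), (324, 98.76), (325, 98.28), (326, 98.17)]
```

The stop was met at hand y = +1.3 mm, as predicted for the closed lever, with the index still level. Final checks on lever angle and the other objects.

```bash
python3 - <<'E'
from h import *; from v import *
v=np.load('v.npy')
for c in ('scene','side'):
    p=manip.camera(c)
    for n in ('tin_top_center','tin_middle_center','tin_bottom_center','jar','egg_ring','lever_tip','cam_lever'):
        for d in manip.search_frame(p,n)[:5]: print(c,n,round(d['conf'],2),np.round(d['location']),np.round(loc(v,d['location'])))
    piv=w(v,(3.5-65,-30,120)); 
    print(c,'pivot',proj(p,piv,T(p)),'tip closed',proj(p,w(v,(3.5-65+96*np.cos(.8),-30+96*np.sin(.8),120)),T(p)))
    g=cv2.cvtColor(p['pixels'],cv2.COLOR_RGB2GRAY)
    for th in (.8,.7,.6,.5,.9):
        print(th,[int(g[tuple(np.round(proj(p,w(v,(-61.5+r*np.cos(th),-30+r*np.sin(th),120)),T(p))).astype(int)[::-1])]) for r in range(0,112,8)])
print(manip.read_state()['wrist_force'])
E
```

```text
scene tin_top_center 0.92 [723. 280.  47.] [ 24. 386.  47.]
scene tin_top_center 0.78 [689. 170.  42.] [ 20. 272.  42.]
scene tin_top_center 0.74 [685.  -6. 105.] [ 62. 100. 105.]
scene tin_top_center 0.67 [585. 355.  48.] [-129.  422.   48.]
scene tin_middle_center 0.7 [618. 252.  94.] [-70. 332.  94.]
scene tin_bottom_center 0.87 [627. 261.  25.] [-64. 343.  25.]
scene jar 0.75 [519. 274.  89.] [-172.  327.   89.]
scene jar 0.6 [688.  -6.  99.] [ 65. 102.  99.]
scene egg_ring 0.85 [369. 266.  14.] [-314.  279.   14.]
scene egg_ring 0.19 [560. -78. 119.] [-39.  -2. 119.]
scene lever_tip 0.96 [563. -80. 119.] [-36.  -3. 119.]
scene cam_lever 0.87 [561. -77. 118.] [-38.  -0. 118.]
scene cam_lever 0.45 [516. 274.  87.] [-175.  327.   87.]
scene pivot [301.89958998 191.52860691] tip closed [272.14136233 215.21671685]
0.8 [89, 77, 43, 47, 36, 39, 44, 40, 46, 43, 45, 44, 39, 60]
0.7 [89, 75, 43, 40, 52, 51, 50, 53, 70, 75, 41, 56, 59, 77]
0.6 [89, 75, 50, 62, 59, 57, 58, 66, 81, 46, 57, 54, 79, 72]
0.5 [89, 75, 64, 73, 81, 65, 64, 80, 62, 54, 57, 71, 80, 69]
0.9 [89, 77, 46, 47, 32, 32, 4
[... 780 characters left out ...]
318.  270.   12.]
side lever_tip 0.83 [ 533. -100.  118.] [-59. -30. 118.]
side cam_lever 0.7 [534. -98. 115.] [-59. -28. 115.]
side cam_lever 0.66 [ 575. -113.   34.] [-15. -32.  34.]
side cam_lever 0.2 [486. 230.  70.] [-192.  276.   70.]
side pivot [355.87050932 261.83420028] tip closed [367.15755584 236.88315464]
0.8 [144, 144, 76, 77, 57, 57, 72, 70, 70, 71, 65, 77, 98, 118]
0.7 [144, 144, 111, 72, 56, 54, 58, 52, 83, 126, 119, 89, 129, 124]
0.6 [144, 145, 111, 64, 46, 46, 82, 127, 125, 81, 120, 119, 114, 116]
0.5 [144, 145, 80, 47, 90, 103, 114, 117, 128, 125, 87, 26, 35, 38]
0.9 [144, 144, 74, 70, 57, 47, 138, 116, 131, 158, 108, 144, 156, 211]
[-10.43730378 -17.7292849    3.75765036]
```

```bash
python3 chk.py c; python3 -c "
from cell import manip
print(manip.sign_off())"
```

```text
[ 4.51  1.31 38.8 ] [-10.43730378 -17.7292849    3.75765036] 13.91150154817646
[(314, 96.1), (315, 99.33), (316, 98.91), (317, 99.08), (318, 98.93), (319, 98.74), (320, 98.91), (321, 98.14)]
[(322, 98.74), (323, 98.72), (324, 98.79), (325, 98.28), (326, 98.18)]
the job is handed in; nothing more can be done
None
```

I took the top tin off the stack, stood it on the middle of the ledge, pushed the guard bar in to the mark and swung the cam lever to its closed stop. I handed the job in at about 21 s, still holding the bar.

**Last checks**
- **Index and mark:** the fins were level in the side view to within about 0.5 mm.
- **Lever:** in both camera views it lies along 0.80 rad, the closed direction. A firm stop of about 20 N came exactly where the closed position was predicted.
- **Tin:** it showed standing upright on the ledge in the picture taken after I released it. The last network check still puts it on the ledge.
- **Other things:** the networks found the other two stacked tins, the jar, the egg ring and the yellow look-alikes at their starting places, within the networks' error.

**What failed or disagreed**
- **First grasp:** the fingers closed on nothing. All three views put the real fingertips about 37 mm above the reported tool point, and I corrected every later height for that.
- **Picture limit:** all 12 views were used before the bar push, so the checks from that point on rest on pixel measurements, the networks and the force readings.
- **Network positions:** the networks' positions ran about 10 mm off my own measurements, so I did not use them for precise placing.

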